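Gauge the microphone-arm socket and fit the spigot that matches its depth

ROBOT

A 6-joint arm with a two-finger parallel gripper is mounted at the origin on a cart in front of the work surface, level with it; the furniture and walls round the work are solid. World frame = base frame: x ahead of the robot, y to its left, z up, the work surface at z = 0. Lengths are in m, angles in rad, forces in N, time in s.
With the tool pointing down it reaches from about 0.275 to 0.875 m from the base axis. Payload 12.5 kg.
Tool frame: the origin (TCP) lies on the centre line of the jaws, within the pads' length; the fingertips stand r.finger_overhang ahead of it and the grasp point (between the pads) lies 3 mm ahead of it (r.finger_overhang is the distance from the TCP to the fingertips, in m); z points along the fingers, y is the line along which they close (so a half turn about z gives the same grasp; the last joint's range is limited). The gripper opens to 85 mm and grips with 20 to 120 N. Pads are 22 mm wide; open, the fingers measure 114 mm over their backs; the gripper's body (76 mm by 85 mm) begins 54 mm behind the grasp point. The pads swing forward as they close: fully open they stand 13 mm farther back than shut.
Start: joints at [1.036, 0.351, 1.652, -0, 1.139, -0.085], TCP at [0.239, 0.495, 0.227] pointing down, gripper open.
Joint ranges: [-2.75, 2.75], [-0.79, 2.1], [0.01, 2.65], [-1.57, 4.71], [0.07, 3.14], [-2.87, 2.87]. Speed limits (rad/s): [2.22, 2.22, 2.79, 3.14, 3.14, 3.14].

INTERFACE

Orientations are given as a unit quaternion [x, y, z, w].
In Python, from cell import r, optics gives the robot as it stands. The module is installed in compiled form; this text tells all that it offers. Calls block until the motion is done:
- r.move_to(position, orientation): joint-space move of the TCP to a pose.
- r.move_linear(position, rot=None, vel=0.15): straight line of the TCP; rot=None keeps the orientation; vel is the mean speed in m/s.
- r.set_joints(angles): joint-space move.
- r.set_gripper(opening, squeeze=None): opening from 0.0 (shut) to 1.0 (fully open); squeeze is the grip in N (None keeps the last); returns when the fingers have stopped.
- r.sleep(seconds).
- r.inverse_kinematics(position, orientation): joint angles nearest the present ones, or None.
- optics.get_image(name): name is "scene" or "top" or "wrist"; returns a dict with "pixels" (384x512x3 uint8, red, green, blue), "depth" (384x512 float32, m along the optical axis (not along the pixel's ray), 0 where there is no reading), "fx", "fy", "cx", "cy" (pixels), "D" ([k1, k2, p1, p2, k3] as OpenCV has them; the pictures are not rectified), "camera_from_world" (4x4, takes a point from world to camera coordinates); the wrist camera has in their place "mount" (4x4, takes a point from camera to tool coordinates, whose origin is the TCP and whose axes are the flange's). Camera axes: x right, y down, z forward; pixel columns grow to the right and rows downward; lengths in m; the calibration is good to about 2 mm. A picture is of the moment at which its call begins: read the wrist's pose just before it.
A pose or a line that the arm cannot do raises r.PlanningError and nothing moves.
- r.hand_in(): hands the job in; it is judged then, once.
Readings, each from a call of its own:
- r.current_t(): time.
- r.current_q(): joint angles.
- r.current_qvel(): joint speeds.
- r.current_effort(): joint torques, N m.
- r.current_tool_pos(): TCP position.
- r.current_ee_rot(): TCP orientation.
- r.current_contact_force(): force on the tool from outside, world axes, zero at the start.
- r.current_torque(): the same for the moment, N m.
- r.current_opening(): opening from 0.0 (shut) to 1.0 (fully open).
- r.current_finger_force(): force on a finger pad.
Only numpy, scipy, OpenCV 4.12 (cv2) and the standard library are available. Lean on these libraries where they do the work, as an engineer would, in place of code of your own. Each camera call takes 0.05 s, during which the arm holds its last target. There are 200 camera calls.

TASK

The aluminium block takes a spigot for the microphone arm, but nobody knows how deep its blind socket is. Feel for the bottom of the socket with the spring-tipped depth rod (gently: never drive its spring nearly fully in) and put the rod back fully home in its stand; then take from the rack the one spigot whose steel shank is just as long as the socket is deep and lower it to the bottom, so that the top of the shank is flush with the block, and let it go. Do not ram a spigot against the block, leave no wrong one in the socket even to try it, and leave the other two spigots in the rack and the things round about where they are.

Things in the scene. Friction and masses are not known exactly. Their poses are not given: they have to be found in the camera images.
- socket_mouth (a point): centre of the socket's mouth, on the flat top of the fixed aluminium block (70 x 110 x 60 mm, screw heads at its corners; top 60 mm above the desk). z up, y along the block's long side. The socket is a straight vertical blind hole of 18 mm diameter with a 2 mm chamfer at the mouth; its depth is 24, 36 or 48 mm, different from time to time, and has to be felt.
- stand_mouth (a point): centre of the mouth of the depth rod's fixed stand, a grey post 50 x 50 mm, 85 mm high, on a 70 x 70 mm black foot; z up. Its hole is 15 mm wide and 81 mm deep.
- gauge_handle (a point): centre of the depth rod's blue handle, 60 mm long and 20 mm in diameter, with a flange 26 mm across, 5 mm thick, at the bottom; z points up along the rod. The flange's underside, 30 mm below this point, rests on the stand's top when the rod is home. A brass rod 8 mm in diameter reaches 75 mm below the flange (105 mm below this point) when its spring is relaxed, with black marks 24, 36 and 48 mm from its tip. 79 to 119 g.
- gauge_tip (a point): lower end of the brass rod, 105 mm below the handle's centre when the spring is relaxed.
- gauge_rod (a joint): how far the sprung brass rod is pushed up into the handle: 0 (relaxed) to 0.020 m (stop). The spring needs 1.5 N to start and 0.3 N more for each mm (4 N at 8 mm, 6.3 N at 16 mm, 7.5 N at the stop).
- rack: fixed light wooden rack 50 x 190 x 32 mm, origin under its centre, y along its long side. Three vertical holes 17.5 mm wide and 20 mm deep on its centre line, 65 mm apart, each holding a spigot upright; which spigot stands in which hole changes.
- light_remote: small white remote with coloured buttons, 105 x 40 x 9 mm, a bystander lying on the closed laptop.
- plectrum_tin: small black tin, 47 x 63 x 18 mm, a bystander on the desk.
- spigot_short_neck (a point): centre of the orange neck of the short spigot; z points up along it. The neck is 12 mm in diameter and ends 30 mm above this point (steel cap 15 mm wide on its last 6 mm); 30 mm below this point is the top of the steel shank, 16 mm in diameter and 24 mm long with a chamfered foot, so the whole is 84 mm tall. In the rack the foot stands 12 mm above the desk. 63 to 126 g.
- spigot_middle_neck (a point): centre of the orange neck of the middle spigot; z points up along it. The neck is 12 mm in diameter and ends 30 mm above this point (steel cap 15 mm wide on its last 6 mm); 30 mm below this point is the top of the steel shank, 16 mm in diameter and 36 mm long with a chamfered foot, so the whole is 96 mm tall. In the rack the foot stands 12 mm above the desk. 63 to 126 g.
- spigot_long_neck (a point): centre of the orange neck of the long spigot; z points up along it. The neck is 12 mm in diameter and ends 30 mm above this point (steel cap 15 mm wide on its last 6 mm); 30 mm below this point is the top of the steel shank, 16 mm in diameter and 48 mm long with a chamfered foot, so the whole is 108 mm tall. In the rack the foot stands 12 mm above the desk. 63 to 126 g.
Mind the look-alikes: they are no part of the job. Of the things that look like the part that bears stand_mouth, the larger one is meant.

How it is judged:
By the outcome, as a careful person would: the job done as asked, in the order asked, and still so for the second after the job is handed in, with the robot touching nothing.
It also fails if it takes over 67 s, if anything falls off the work surface, if the arm or the gripper's body presses on something with over 40 N, if the wrist force passes 120 N, or if a joint passes its speed limit or range.

## Working session

There is one attempt and no reset: what is moved stays moved. The work goes in short steps, each a Python script; the robot and the scene stay as the last script left them, time stands still between calls to the robot, and variables do not carry over. Pictures are saved under pics/ and viewed, at most 10 in all, crops included, and the job is handed in when it is done.

```bash
mkdir -p pics; python3 - <<'E'
from cell import r, optics
import cv2, numpy as np, pickle
for n in ("scene","top"):
    d=optics.get_image(n); pickle.dump(d,open(f"{n}.pkl","wb"))
    cv2.imwrite(f"pics/{n}0.png",cv2.resize(d["pixels"][:,:,::-1],(800,600),interpolation=cv2.INTER_CUBIC))
    print(n,d["fx"],d["cx"],d["cy"],d["D"],np.linalg.inv(d["camera_from_world"]).round(3).tolist())
print(r.current_t(),r.finger_overhang,r.current_ee_rot(),r.current_tool_pos())
E
```

```text
scene 419.9951611521488 259.45144211583073 189.96873661989022 [-0.01754276  0.          0.          0.          0.        ] [[0.53, -0.641, 0.555, -0.178], [-0.848, -0.391, 0.358, -0.599], [-0.013, -0.661, -0.751, 1.064], [0.0, 0.0, 0.0, 1.0]]
top 346.46014081811205 256.286026391696 196.37299427062862 [-0.04490266  0.          0.          0.          0.        ] [[0.025, -0.994, 0.105, 0.403], [-1.0, -0.023, 0.016, -0.135], [-0.013, -0.106, -0.994, 1.167], [0.0, 0.0, 0.0, 1.0]]
0.1 0.022 [ 2.23008687e-01  9.74816305e-01 -5.18521060e-04 -1.66706512e-04] [0.23894164 0.49504036 0.22681287]
```

View pics/scene0.png

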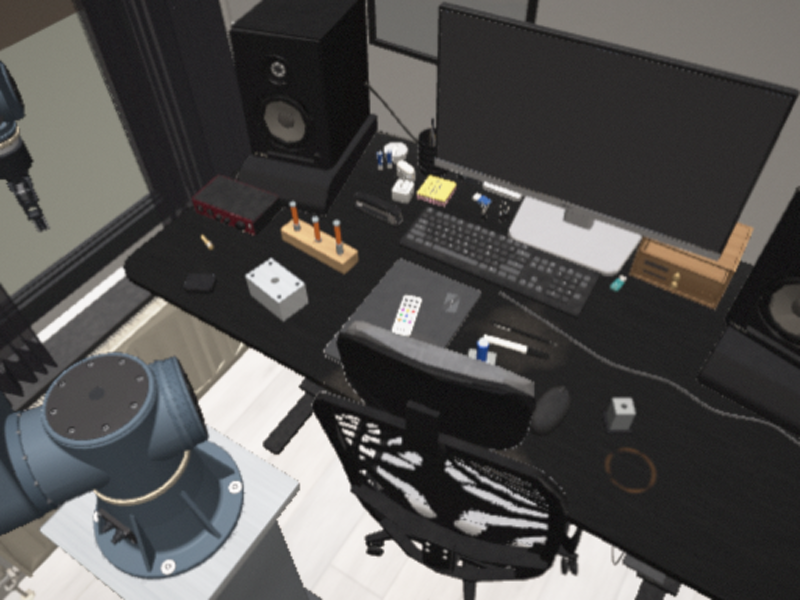

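View pics/top0.png

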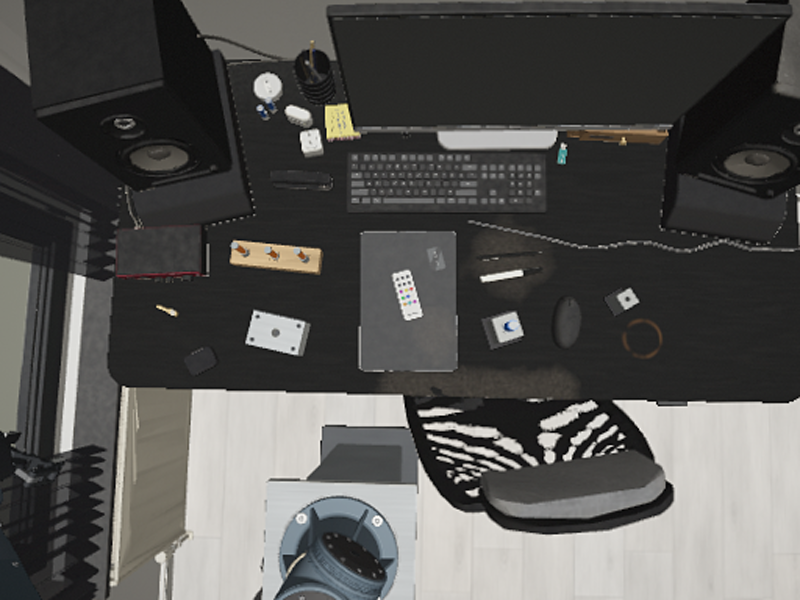

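In both views:
- **Block:** top view (277,333).
- **Rack:** (275,257), with three orange spigots.
- **Remote:** on the laptop at (407,295).
- **Tin:** (200,360).
- **Stand candidates:** (a) the post at (505,328) with a blue handle in it, and (b) the smaller empty grey post at (627,298). (a) fits because it is larger and holds the rod. I'll confirm that in an enlarged crop.

```bash
cat > h.py <<'E'
import numpy as np, cv2, pickle
from scipy.spatial.transform import Rotation as R
def K(d): return np.array([[d["fx"],0,d["cx"]],[0,d["fy"],d["cy"]],[0,0,1.]])
def w2c(d):
    return np.asarray(d["camera_from_world"])
def rays(d,px):
    """camera origin and world ray directions (camera z = 1)"""
    u=cv2.undistortPoints(np.float64(px).reshape(-1,1,2),K(d),np.array(d["D"])).reshape(-1,2)
    T=np.linalg.inv(w2c(d)); return T[:3,3],np.c_[u,np.ones(len(u))]@T[:3,:3].T
def onplane(d,px,z):
    o,v=rays(d,px); return o+v*((z-o[2])/v[:,2])[:,None]
def cloud(d):
    h,w=d["depth"].shape; g=np.stack(np.meshgrid(np.arange(w),np.arange(h)),-1).reshape(-1,2)
    o,v=rays(d,g); p=o+v*d["depth"].reshape(-1,1); p[d["depth"].ravel()==0]=np.nan
    return p.reshape(h,w,3)
def project(d,p):
    T=w2c(d); rv,_=cv2.Rodrigues(T[:3,:3]); return cv2.projectPoints(np.float64(p).reshape(-1,1,3),rv,T[:3,3],K(d),np.array(d["D"]))[0].reshape(-1,2)
def wrist():
    from cell import r,optics
    p,q=np.array(r.current_tool_pos()),r.current_ee_rot()
    d=optics.get_image("wrist"); T=np.eye(4); T[:3,:3]=R.from_quat(q).as_matrix(); T[:3,3]=p
    d["camera_from_world"]=np.linalg.inv(T@np.array(d["mount"])); return d
def down(yaw):
    """tool down, closing line (tool y) along world yaw"""
    y=np.array([np.cos(yaw),np.sin(yaw),0]); z=np.array([0,0,-1.]); return R.from_matrix(np.c_[np.cross(y,z),y,z]).as_quat()
E
python3 - <<'E'
from h import *
d=pickle.load(open("top.pkl","rb")); s=pickle.load(open("scene.pkl","rb")); k=.64
C=cloud(d); S=cloud(s)
np.set_printoptions(precision=4,suppress=True)
# boxes of things in cloud around
def box(name,u0,v0,u1,v1,zlo,zhi):
    c=C[int(v0*k):int(v1*k),int(u0*k):int(u1*k)]; m=(c[...,2]>zlo)&(c[...,2]<zhi)
    vv,uu=np.nonzero(m); p=onplane(d,np.c_[uu+int(u0*k),vv+int(v0*k)],np.median(c[m][:,2]))
    r_=cv2.minAreaRect(np.float32(p[:,:2]*1000)); print(name,m.sum(),np.median(c[m][:,2]),np.array(r_[0]),r_[1],r_[2])
box("block",235,295,320,365,.05,.07)
box("rack",220,230,335,285,.025,.04)
box("stand",475,300,530,355,.075,.095)
box("handle",475,300,530,355,.12,.17)
box("lookalike",600,280,645,320,.03,.075)
# tall things: chair, laptop, monitor
for n,u0,v0,u1,v1 in (("chair",405,395,670,530),("laptop",362,235,455,365),("speaker",40,0,240,200),("monitor",330,0,790,130),("interface",118,228,205,275)):
    c=C[int(v0*k):int(v1*k),int(u0*k):int(u1*k)].reshape(-1,3); c=c[c[:,2]>-.01]
    print(n,np.nanmin(c,0),np.nanmax(c,0)) if len(c) else print(n,"none")
a=d["pixels"][180:240,295:420,::-1]
b=s["pixels"][205:300,285:420,::-1]; c=s["pixels"][120:180,175:235,::-1]
f=lambda i,w:cv2.resize(i,(w,int(i.shape[0]*w/i.shape[1])),interpolation=cv2.INTER_CUBIC)
A,B,D=f(a,500),f(b,500),f(c,300)
o=np.zeros((600,800,3),np.uint8); o[:A.shape[0],:500]=A; o[A.shape[0]:A.shape[0]+B.shape[0],:500]=B[:600-A.shape[0]]; o[:D.shape[0],500:]=D
cv2.imwrite("pics/crop1.png",o)
E
```

```text
block 736 0.06060660575164656 [461.1555 139.2555] (112.3589859008789, 70.1101303100586) 78.71088409423828
rack 733 0.03257711183833645 [626.5035 155.1124] (192.93402099609375, 51.602603912353516) 85.06265258789062
stand 208 0.08543851718393902 [ 482.0669 -331.8832] (49.728965759277344, 50.82054901123047) 18.92603874206543
handle 43 0.14474804407193953 [ 481.2773 -329.7856] (17.761863708496094, 20.821725845336914) 1.3261840343475342
lookalike 142 0.055495164154538035 [ 547.0068 -581.8558] (35.68148422241211, 44.52967834472656) 31.52874183654785
chair [ 0.0608 -0.6941 -0.01  ] [ 0.3524 -0.1299  0.4512]
laptop [ 0.404  -0.2308  0.0084] [ 0.6858 -0.0267  0.0308]
speaker [ 0.7345  0.2189 -0.0099] [1.1168 0.7038 0.4018]
monitor [ 0.8058 -0.7692 -0.0099] [1.1162 0.0633 0.5294]
interface [ 0.5784  0.3084 -0.0056] [0.6939 0.5264 0.0542]
```

View pics/crop1.png

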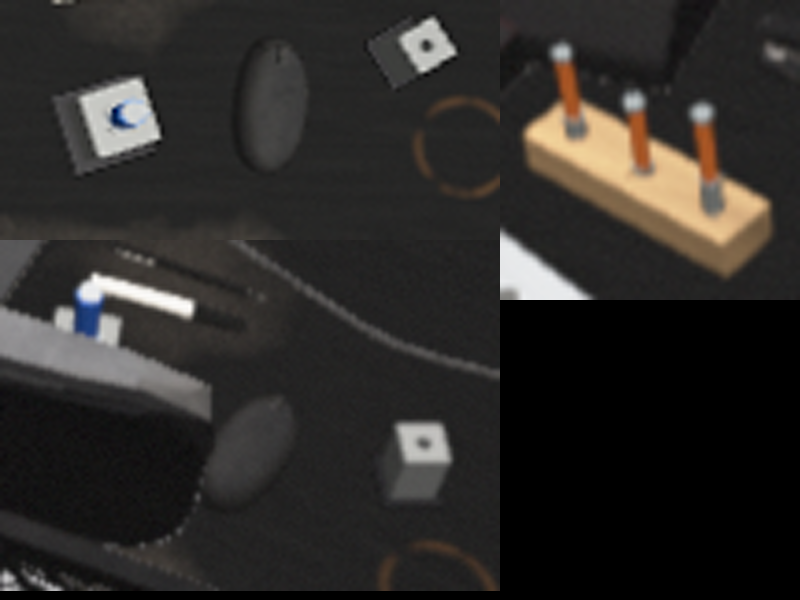

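The crop confirms it: (a), at top view (505,328), is the 50 mm post, 85 mm high, with the blue rod handle. (b), at (627,298), is about 36–44 mm wide, 55 mm high and empty. In the rack, the visible steel looks like middle, short, long from left to right, which I'll check numerically. I'll also check chair clearance, then look from the wrist camera.

```bash
python3 - <<'E'
from h import *
from cell import r
np.set_printoptions(precision=3,suppress=True)
d=pickle.load(open("top.pkl","rb")); s=pickle.load(open("scene.pkl","rb"))
C=np.concatenate([cloud(d).reshape(-1,3),cloud(s).reshape(-1,3)])
# spigot caps: points above the rack
for n,q in (("top",d),("scene",s)):
    c=cloud(q).reshape(-1,3)
    m=(abs(c[:,0]-.6265)<.05)&(abs(c[:,1]-.155)<.12)&(c[:,2]>.04)&(c[:,2]<.14); p=c[m]
    a=np.array([.08604*0,0]); 
    for y0 in (.22,.155,.09):
        k=p[abs(p[:,1]-y0)<.03]; print(n,y0,len(k),np.sort(k[:,2])[-8:],k[k[:,2]>k[:,2].max()-.008].mean(0) if len(k) else 0)
# chair near arm plane to the stand
az=np.arctan2(-.331,.4815); e=np.array([np.cos(az),np.sin(az)]); nrm=np.array([-e[1],e[0]])
m=(C[:,0]>.0)&(C[:,0]<.5)&(C[:,1]<-.1)&(C[:,1]>-.75)&(C[:,2]>.12)
p=C[m]; rad=p[:,:2]@e; lat=p[:,:2]@nrm
for l in np.arange(-.3,.2,.05):
    k=(lat>=l)&(lat<l+.05)&(rad>.1)
    if k.sum(): print("lat",round(l,2),k.sum(),"rad",rad[k].min(),rad[k].max(),"z",p[k][:,2].min(),p[k][:,2].max())
print(p.min(0),p.max(0))
for z in (.2,.3,.12):
  for yaw in (az,az+np.pi/2):
    print(z,r.inverse_kinematics([.48,-.331,z],down(yaw)))
E
```

```text
top 0.22 49 [0.109 0.109 0.109 0.109 0.111 0.111 0.112 0.112] [0.633 0.22  0.109]
top 0.155 32 [0.097 0.098 0.098 0.098 0.099 0.1   0.101 0.102] [0.626 0.155 0.098]
top 0.09 46 [0.12  0.121 0.121 0.122 0.122 0.122 0.123 0.125] [0.622 0.09  0.12 ]
scene 0.22 66 [0.108 0.108 0.109 0.109 0.109 0.109 0.111 0.112] [0.63  0.219 0.108]
scene 0.155 56 [0.097 0.098 0.098 0.098 0.1   0.1   0.1   0.102] [0.627 0.155 0.098]
scene 0.09 85 [0.122 0.122 0.122 0.123 0.123 0.124 0.124 0.125] [0.62  0.09  0.122]
lat -0.3 2227 rad 0.4237068217627902 0.5654121229385124 z 0.1200631047157874 0.4508514686854358
lat -0.25 4839 rad 0.36488740853363866 0.52002511982048 z 0.12012061793407203 0.4552900510526935
lat -0.2 3621 rad 0.3295679765057663 0.46369881540022506 z 0.12003917079587334 0.4526290495956745
lat -0.15 3197 rad 0.28011874813793686 0.4151803874471774 z 0.12027444017214317 0.4511178416852215
lat -0.1 1777 rad 0.10020364620759176 0.3723261775424989 z 0.12014069646674852 0.43647274397242586
lat -0.05 516 rad 0.10696510701513015 0.5960856360315584 z 0.12003065114576805 0.295242469153274
lat -0.0 39 rad 0.5760880504740854 0.592981660751362 z 0.12084256665615878 0.1491310946007064
[ 0.037 -0.575  0.12 ] [ 0.491 -0.1    0.455]
0.2 [-0.684  0.439  1.592 -0.     1.111 -0.081]
0.2 [-0.684  0.439  1.592 -0.     1.111 -1.652]
0.3 [-0.684  0.35   1.471 -0.     1.321 -0.081]
0.3 [-0.684  0.35   1.471 -0.     1.321 -1.652]
0.12 [-0.684  0.537  1.656 -0.     0.948 -0.081]
0.12 [-0.684  0.537  1.656 -0.     0.948 -1.652]
```

```bash
python3 - <<'E'
from h import *
np.set_printoptions(precision=3,suppress=True)
d=pickle.load(open("top.pkl","rb")); s=pickle.load(open("scene.pkl","rb"))
print("proj",project(s,[[.239,.495,.227],[.239,.495,.5],[.1,.2,.6]])/.64, project(d,[[.239,.495,.227],[.239,.495,.5],[.1,.2,.6]])/.64)
A,B=cloud(d),cloud(s)
C=np.concatenate([A.reshape(-1,3),B.reshape(-1,3)])
m=np.hypot(C[:,0],C[:,1])<.3; m&=C[:,1]>-.1
p=C[m]; print("arm pts",len(p),"max z",np.sort(p[:,2])[-20::5]); 
for z in np.arange(0,.7,.1):
    k=p[(p[:,2]>z)&(p[:,2]<z+.1)]
    if len(k): print(z.round(1),len(k),k.min(0),k.max(0))
az=-.684; e=np.array([np.cos(az),np.sin(az)]); n=np.array([-e[1],e[0]])
rad=C[:,:2]@e; lat=C[:,:2]@n
for l in np.arange(-.2,.1,.02):
    k=(lat>=l)&(lat<l+.02)&(C[:,2]>.2)&(rad>.13)&(rad<.55)&(C[:,1]<-.05)
    if k.sum(): q=C[k]; i=q[:,2].argmax(); print("lat %.2f"%l,k.sum(),"rad",rad[k].min(),rad[k].max(),"zmax",q[i,2],"at rad",rad[k][i])
E
```

```text
proj [[ 42.929 222.805]
 [-28.474  96.67 ]
 [-26.387 145.098]] [[ 46.26  447.862]
 [-91.749 478.922]
 [ 75.434 649.511]]
arm pts 27769 max z [0.636 0.639 0.639 0.643]
0.0 8256 [-0.149 -0.1    0.   ] [0.153 0.16  0.1  ]
0.1 1848 [-0.085 -0.09   0.1  ] [0.095 0.073 0.2  ]
0.2 4116 [-0.186 -0.1    0.2  ] [0.124 0.133 0.3  ]
0.3 7948 [-0.157 -0.097  0.3  ] [0.117 0.141 0.349]
0.6 149 [0.157 0.229 0.607] [0.168 0.249 0.645]
lat -0.20 2110 rad 0.39169888187086804 0.523656498958429 zmax 0.452895012206483 at rad 0.4139853705534203
lat -0.18 1783 rad 0.3701561595107267 0.4994833316042339 zmax 0.45256282783788904 at rad 0.3938249927421439
lat -0.16 1368 rad 0.3594413937454388 0.47514826002494137 zmax 0.45243917374349907 at rad 0.3777915404243978
lat -0.14 1415 rad 0.33535158918547125 0.4498249548578605 zmax 0.4526290495956745 at rad 0.35704746186878794
lat -0.12 1371 rad 0.3143796547646907 0.42570234222536224 zmax 0.44916904020205006 at rad 0.34295975504380705
lat -0.10 1206 rad 0.2891763408984146 0.39979155275154815 zmax 0.44693485535126065 at rad 0.3324243360968724
lat -0.08 955 rad 0.2759530853989385 0.37554490182108385 zmax 0.4394399038779936 at rad 0.3400164945063089
lat -0.06 622 rad 0.26900800137250086 0.3596629702297775 zmax 0.42640554305817524 at rad 0.3419571987100384
lat -0.04 196 rad 0.26640764101520314 0.31803413233891653 zmax 0.2638909364213089 at rad 0.2791765705930749
lat -0.02 36 rad 0.27056545068470106 0.3002380677985607 zmax 0.22008755000753066 at rad 0.2755165723201656
```

```bash
python3 - <<'E'
from h import *
from cell import r,optics
np.set_printoptions(precision=3,suppress=True)
q=down(-0.09)
for y in (-.09,-.09+np.pi):
    print(r.inverse_kinematics([.46,.14,.33],down(y)))
J=min([j for j in (r.inverse_kinematics([.46,.14,.33],down(y)) for y in (-.09,-.09+np.pi)) if j is not None],key=lambda j:abs(j[5]))
r.set_joints(J); r.sleep(.2)
d=wrist(); pickle.dump(d,open("w1.pkl","wb")); print(r.current_t(),r.current_tool_pos(),r.current_contact_force())
print(d["mount"],d["fx"],d["cx"],d["cy"])
cv2.imwrite("pics/w1.png",cv2.resize(d["pixels"][:,:,::-1],(800,600),interpolation=cv2.INTER_CUBIC))
print(project(d,[[.461,.139,.06],[.626,.155,.098]])/.64)
E
```

```text
[ 0.199  0.129  1.68  -0.     1.332  0.289]
[ 0.199  0.129  1.68  -0.     1.332 -2.853]
1.9333 [0.46 0.14 0.33] [0.356 0.148 0.247]
[[-0.    -0.955 -0.296  0.076]
 [ 1.    -0.     0.001 -0.001]
 [-0.001 -0.296  0.955 -0.146]
 [ 0.     0.     0.     1.   ]] 290.00057447188095 250.99426678599343 191.35289768237254
[[393.891 245.946]
 [587.723 219.066]]
```

View pics/w1.png

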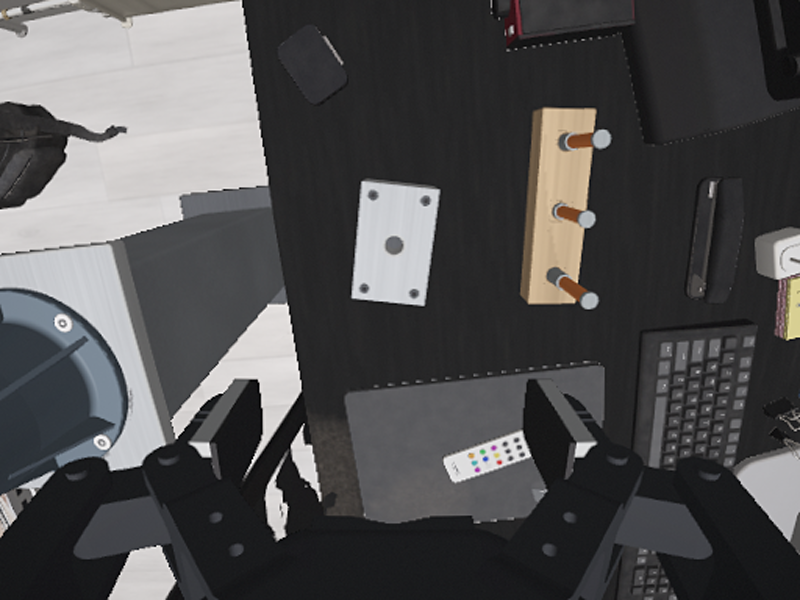

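The wrist view shows the block with its socket at (394,245). The rack caps are at (602,139), (587,219) and (590,300). I'll measure these precisely.

```bash
cat > meas.py <<'E'
from h import *
def big(mask,near):
    """contour of the mask's component under/nearest pixel near"""
    cs,_=cv2.findContours(np.uint8(mask)*255,cv2.RETR_EXTERNAL,cv2.CHAIN_APPROX_NONE)
    cs=[c for c in cs if cv2.contourArea(c)>15]
    return max(cs,key=lambda c:cv2.pointPolygonTest(c,tuple(map(float,near)),True))
def rect(d,c,z):
    p=onplane(d,c.reshape(-1,2),z)[:,:2]*1000; return cv2.minAreaRect(np.float32(p))
def scene(d):
    im=d["pixels"].astype(int); hsv=cv2.cvtColor(d["pixels"],cv2.COLOR_RGB2HSV); h,s,v=[hsv[...,i].astype(int) for i in range(3)]
    out={}
    cb=project(d,[[.461,.139,.06]])[0]
    near=np.hypot(*(np.indices(v.shape)[::-1]-cb[:,None,None]))
    cbw=big((v>140)&(s<40)&(near<90),cb+[0,18]); out["block"]=rect(d,cbw,.06)
    ch=big((v<150)&(near<14),cb); m=onplane(d,ch.reshape(-1,2),.06); out["hole"]=np.array(cv2.minEnclosingCircle(np.float32(m[:,:2]*1000))[0]); out["holeR"]=cv2.minEnclosingCircle(np.float32(m[:,:2]*1000))[1]
    out["holefit"]=np.array(cv2.fitEllipse(np.float32(m[:,:2]*1000))[0])
    for n,g,z in (("middle",[.633,.22],.108),("short",[.626,.155],.096),("long",[.6215,.09],.120)):
        c0=project(d,[[*g,z]])[0]; near=np.hypot(*(np.indices(v.shape)[::-1]-c0[:,None,None]))
        m=(s<60)&(v>110)&(near<12); c=big(m,c0); p=onplane(d,c.reshape(-1,2),z)[:,:2]*1000
        e=cv2.fitEllipse(np.float32(p)); out[n]=(np.array(e[0]),e[1])
    return out
E
python3 - <<'E'
from meas import *
np.set_printoptions(precision=2,suppress=True)
d=pickle.load(open("w1.pkl","rb")); o=scene(d)
for k,v in o.items(): print(k,v)
t=pickle.load(open("top.pkl","rb"))
for k,v in scene(t).items(): print("top",k,v)
hsv=cv2.cvtColor(d["pixels"],cv2.COLOR_RGB2HSV)
m=(hsv[...,0]>8)&(hsv[...,0]<25)&(hsv[...,1]>60)&(hsv[...,2]>150); c=big(m,(360,160)); print("rack",rect(d,c,.032))
E
```

```text
block ((460.7170715332031, 139.99217224121094), (110.50509643554688, 71.12696838378906), 78.7931137084961)
hole [460.58 140.25]
holeR 8.50754165649414
holefit [460.81 140.22]
middle (array([631.23, 219.51]), (13.481545448303223, 14.083161354064941))
short (array([625.33, 154.96]), (13.540575981140137, 14.34805965423584))
long (array([620.06,  90.58]), (13.657347679138184, 13.985540390014648))Traceback (most recent call last):
  File "<stdin>", line 6, in <module>
  File "meas.py", line 19, in scene
    m=(s<60)&(v>110)&(near<12); c=big(m,c0); p=onplane(d,c.reshape(-1,2),z)[:,:2]*1000
                                  ~~~^^^^^^
  File "meas.py", line 6, in big
    return max(cs,key=lambda c:cv2.pointPolygonTest(c,tuple(map(float,near)),True))
ValueError: max() iterable argument is empty
```

```bash
python3 - <<'E'
from meas import *
from cell import r
np.set_printoptions(precision=4,suppress=True)
r.move_to([.481,-.331,.30],down(-.09)); r.sleep(.15)
d=wrist(); pickle.dump(d,open("w2.pkl","wb")); print(r.current_t(),r.current_tool_pos(),r.current_contact_force())
hsv=cv2.cvtColor(d["pixels"],cv2.COLOR_RGB2HSV); h,s,v=[hsv[...,i].astype(int) for i in range(3)]
near=lambda p,R:np.hypot(*(np.indices(v.shape)[::-1]-p[:,None,None]))<R
g=project(d,[[.481,-.331,.145]])[0]; b=project(d,[[.481,-.331,.085]])[0]; print(g,b)
vis=d["pixels"][:,:,::-1].copy()
m=(h>100)&(h<130)&(s>80)&near(g,60); c=big(m,g); 
try: print("stand",rect(d,big((v>110)&(s<60)&near(b,50),b+[0,-15]),.085))
except Exception as e: print(e)
cv2.drawContours(vis,[c],-1,(0,255,0),1)
cv2.imwrite("pics/w2.png",cv2.resize(vis,(800,600),interpolation=cv2.INTER_CUBIC))
E
```

```text
3.8583 [ 0.4814 -0.3304  0.3002] [-0.0654  0.5763 -0.4782]
[250.9054 176.4209] [250.8722 164.7735]
stand ((481.7579650878906, -331.8665771484375), (51.01139831542969, 50.67708969116211), 18.811010360717773)
```

View pics/w2.png

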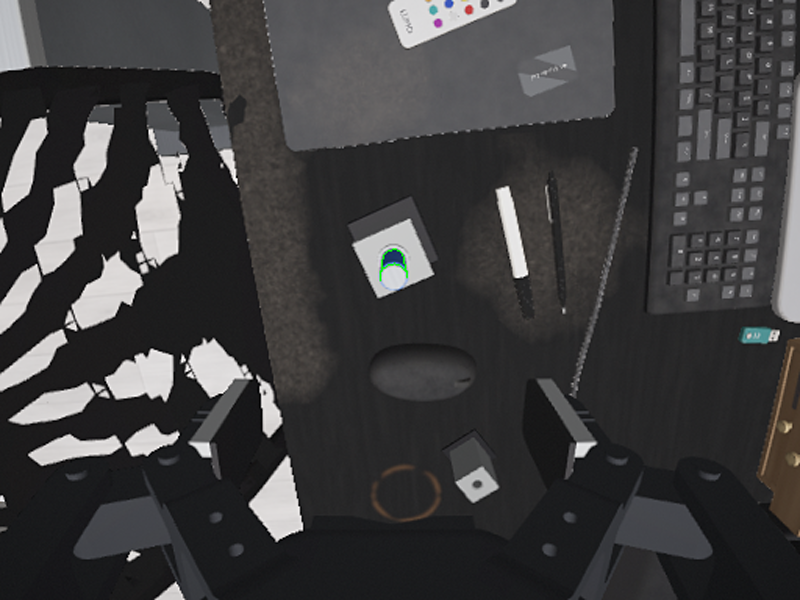

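The wrist view shows the large post with the rod at (393,257), centred at about (0.482, -0.332), and the small look-alike at (475,478). I'm grasping the handle.

```bash
cat >> h.py <<'E'
def force(n=10,dt=.01):
    from cell import r
    f=[]
    for _ in range(n): f.append(r.current_contact_force()); r.sleep(dt)
    return np.mean(f,0),np.std(f,0)
E
python3 - <<'E'
from h import *
from cell import r
np.set_printoptions(precision=3,suppress=True)
X=[.482,-.332]
r.move_linear([*X,.16],vel=.2); r.move_linear([*X,.123],vel=.1)
print(r.current_t(),force())
r.set_gripper(0.1,squeeze=40); print("grip",r.current_opening(),r.current_finger_force(),r.current_t(),r.current_tool_pos())
print(force())
r.move_linear([*X,.245],vel=.2); r.sleep(.1)
print(force(),r.current_opening(),r.current_t(),r.current_tool_pos())
H=[.4607,.1402]
r.move_to([*H,.245],down(-.09)); r.sleep(.15)
print(force(),r.current_t(),r.current_tool_pos())
d=wrist(); pickle.dump(d,open("w3.pkl","wb"))
cv2.imwrite("pics/w3.png",cv2.resize(d["pixels"][:,:,::-1],(800,600),interpolation=cv2.INTER_CUBIC))
E
```

```text
5.225 (array([0.518, 0.184, 0.316]), array([0.542, 0.613, 0.467]))
grip 0.21195917070669973 38.97947609424591 5.9333 [ 0.482 -0.332  0.123]
(array([-1.586,  0.237,  3.652]), array([0.475, 0.381, 0.185]))
(array([ 0.   ,  0.222, -0.836]), array([0.295, 0.506, 0.507])) 0.2109352902128254 6.9583 [ 0.482 -0.332  0.244]
(array([-0.241, -0.213, -0.922]), array([0.437, 0.318, 0.382])) 8.9167 [0.461 0.14  0.245]
```

View pics/w3.png

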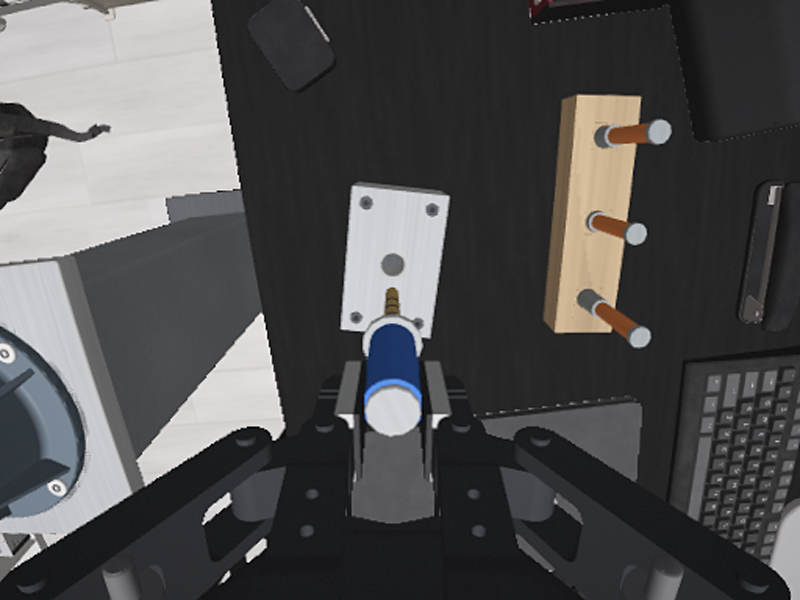

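The rod hangs upright between the pads at (392,290–410), with the socket mouth at (393,264). I'm probing in small steps with a force stop.

```bash
python3 - <<'E'
from h import *
from cell import r
np.set_printoptions(precision=3,suppress=True)
d=pickle.load(open("w3.pkl","rb")); print("tip pred",project(d,[[.4607,.1402,.132]])/.64)
H=[.4607,.1402]; off=.113
r.move_linear([*H,.07+off],vel=.2); r.sleep(.1)
b,_=force(15); print("base",b,r.current_t())
z=.066; hist=[]
while z>=.006:
    r.move_linear([*H,z+off],vel=.04)
    f,_=force(6); df=f-b; zz=r.current_tool_pos()[2]-off
    hist.append((round(zz,4),df.round(2)))
    if df[2]>1.2:
        f,_=force(15)
        if (f-b)[2]>1.0: print("contact",zz,f-b); break
    z-=.002
for h in hist[-6:]: print(h)
print(r.current_t(),r.current_opening())
# one further 2 mm to confirm the spring slope
r.move_linear([*H,z-.002+off],vel=.02); print("deeper",r.current_tool_pos()[2]-off,force(20)[0]-b,r.current_t())
E
```

```text
tip pred [[392.281 291.165]]
base [ 0.115  0.095 -0.845] 9.65
contact 0.02407486914135283 [ 0.172 -0.121  1.809]
(np.float64(0.034), array([ 0.08, -0.04, -0.  ]))
(np.float64(0.0319), array([-0.01, -0.19, -0.11]))
(np.float64(0.0299), array([-0.14, -0.41,  0.23]))
(np.float64(0.0279), array([-0.57, -0.15,  0.41]))
(np.float64(0.026), array([-0.32, -0.12,  0.13]))
(np.float64(0.0241), array([ 0.11, -0.31,  1.96]))
16.375 0.20812009958096284
deeper 0.02195954345556099 [0.051 0.044 2.507] 16.7917
```

The bottom is at z≈0.0245 (1.8 N, rising to 2.5 N), so the socket is 36 mm deep and takes the **middle** spigot, which is the +y one at (0.631, 0.2195). The rod goes back first.

```bash
python3 - <<'E'
from h import *
from cell import r
np.set_printoptions(precision=3,suppress=True)
H=[.4607,.1402]; X=[.482,-.332]
r.move_linear([*H,.245],vel=.2)
r.move_to([*X,.245],down(-.09)); r.sleep(.1)
b,_=force(12)
r.move_linear([*X,.20],vel=.15); print("enter",force(5)[0]-b)
r.move_linear([*X,.128],vel=.12); print("in",force(6)[0]-b,r.current_t())
z=.1265
while z>.117:
    r.move_linear([*X,z],vel=.03); f=force(6)[0]-b; print(round(z,4),f)
    if f[2]>3: break
    z-=.0012
r.set_gripper(.5); print(force(6)[0],r.current_t())
r.move_linear([*X,.19],vel=.2); r.move_linear([*X,.27],vel=.3); r.sleep(.1)
d=wrist(); pickle.dump(d,open("w4.pkl","wb")); print(r.current_t())
c=cloud(d); m=np.hypot(c[...,0]-.482,c[...,1]+.332)<.02; zz=c[m][:,2]; print("top z",np.sort(zz)[-30::6])
im=d["pixels"][90:290,150:360,::-1]; cv2.imwrite("pics/w4.png",cv2.resize(im,(630,600),interpolation=cv2.INTER_CUBIC))
E
```

```text
enter [ 0.096 -0.384  0.046]
in [-0.034 -0.099  0.044] 20.7083
0.1265 [ 0.077 -0.19  -0.496]
0.1253 [ 0.413 -0.549  0.03 ]
0.1241 [-0.154  0.057  0.057]
0.1229 [-0.313  0.327  4.177]
[ 0.358 -0.145 -0.051] 22.3167
23.3667
top z [0.363 0.363 0.363 0.363 0.364]
```

View pics/w4.png

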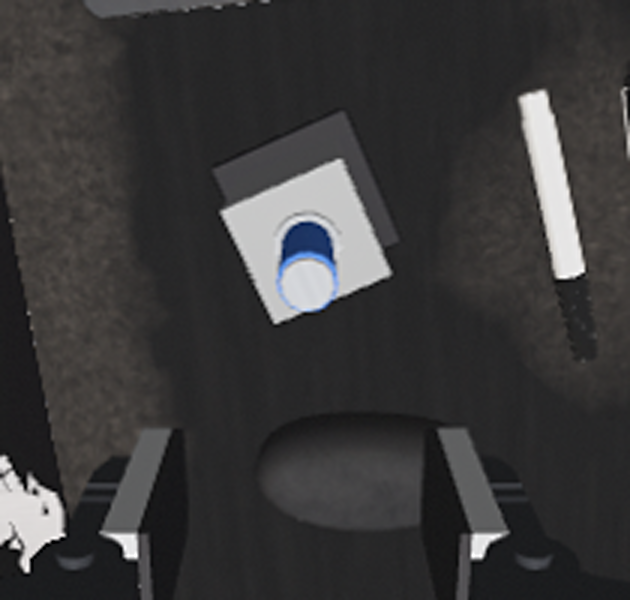

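The rod is home: the flange sits on the post at crop (308,240), with contact at the original height. Next is the middle spigot, checked from the wrist camera before insertion.

```bash
python3 - <<'E'
from h import *
from cell import r
np.set_printoptions(precision=3,suppress=True)
P=[.6312,.2195]; H=[.4607,.1402]
r.move_to([*P,.24],down(-.09)); r.set_gripper(1.0)
r.move_linear([*P,.083],vel=.15); r.sleep(.1); print(r.current_t(),force(8)[0])
r.set_gripper(0.05,squeeze=45); print("grip",r.current_opening(),r.current_finger_force(),force(8)[0],r.current_tool_pos())
r.move_linear([*P,.1],vel=.05); print(force(5)[0])
r.move_linear([*P,.22],vel=.2)
r.move_to([*H,.20],down(-.09)); r.sleep(.15)
print("held",force(12)[0],r.current_opening(),r.current_t(),r.current_tool_pos())
d=wrist(); pickle.dump(d,open("w5.pkl","wb"))
# grasp z = TCP-.003 ; neck centre = TCP-.005 ; foot = TCP-.071 ; shank top = TCP-.035
t=r.current_tool_pos(); print(project(d,[[t[0],t[1],t[2]-.071],[t[0],t[1],t[2]-.035],[t[0],t[1],t[2]+.025],[*H,.06]]))
im=d["pixels"][100:325,100:400,::-1]; cv2.imwrite("pics/w5.png",cv2.resize(im,(800,600),interpolation=cv2.INTER_CUBIC))
E
```

```text
27.225 [ 0.316 -0.128 -0.015]
grip 0.1356458822709491 43.76282215118408 [-0.252 -0.036  1.135] [0.631 0.22  0.083]
[-0.208 -0.031 -1.039]
held [-0.006 -0.169 -0.997] 0.1423932257303747 30.3583 [0.461 0.14  0.2  ]
[[251.264 201.688]
 [251.344 219.283]
 [251.563 267.753]
 [250.709 179.676]]
```

View pics/w5.png

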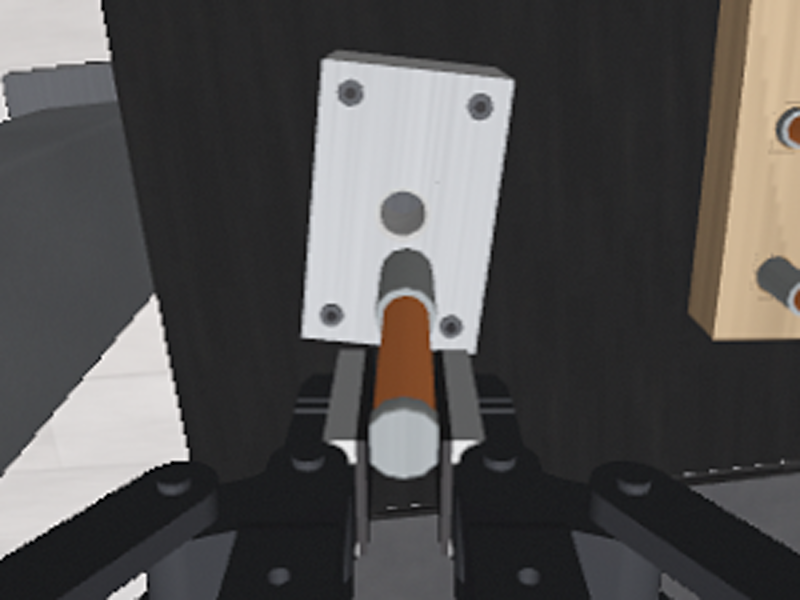

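The spigot hangs straight, with its foot at crop (405,272) and the socket at (403,213). Both are within about 0.5 mm of their projections, so I'll do a guarded insertion.

```bash
python3 - <<'E'
from h import *
from cell import r
np.set_printoptions(precision=3,suppress=True)
H=np.array([.4607,.1402])
r.move_linear([*H,.136],vel=.15); r.sleep(.1); b=force(12)[0]
z=.134; ok=True
while z>.0925:
    r.move_linear([*H,z],vel=.03); f=force(4)[0]-b
    if np.abs(f).max()>1.5 or z<.1: print(round(z,4),f,r.current_opening())
    if f[2]>5: break
    z-=.002 if z>.099 else .001
print("end",r.current_tool_pos(),force(8)[0]-b,r.current_t())
E
```

```text
0.1 [0.121 0.191 0.285] 0.14104738073971515
0.098 [0.451 0.078 0.429] 0.14210048524946595
0.097 [0.216 0.237 0.215] 0.14696208425008825
0.096 [0.222 0.452 0.062] 0.14379817839451478
0.095 [ 0.472 -0.212  1.781] 0.14085622684556387
0.094 [-0.124 -0.137 10.751] 0.14491380638740628
end [0.462 0.14  0.095] [-0.268 -0.152 10.322] 37.7667
```

```bash
python3 - <<'E'
from h import *
from cell import r,optics
np.set_printoptions(precision=4,suppress=True)
r.set_gripper(.6); print(force(6)[0])
t=r.current_tool_pos(); r.move_linear([t[0],t[1],.20],vel=.15); r.move_linear([.4607,.10,.28],vel=.25); r.sleep(.2)
d=wrist(); pickle.dump(d,open("w6.pkl","wb")); s=optics.get_image("scene"); print(r.current_t(),force(6)[0])
for n,g in (("w",d),("s",s)):
    c=cloud(g).reshape(-1,3); k=np.hypot(c[:,0]-.461,c[:,1]-.14)<.012; k&=(c[:,2]>.1)&(c[:,2]<.15); print(n,k.sum(),np.median(c[k],0),np.sort(c[k][:,2])[-5:])
f=lambda i,w:cv2.resize(i,(w,int(i.shape[0]*w/i.shape[1])),interpolation=cv2.INTER_CUBIC)
A=f(d["pixels"][40:320,110:490,::-1],480); B=f(s["pixels"][115:215,115:330,::-1],640)
o=np.zeros((600,640,3),np.uint8); A=A[:300] if len(A)>300 else A; o[:len(A),:480]=A; B=B[:600-len(A)]; o[len(A):len(A)+len(B)]=B
cv2.imwrite("pics/w6.png",o)
E
```

```text
[-0.4832 -0.0913  0.3034]
39.9417 [ 0.1087  0.4792 -0.0228]
w 143 [0.4614 0.1405 0.1193] [0.1209 0.1209 0.121  0.1213 0.1215]
s 30 [0.4606 0.1385 0.117 ] [0.1231 0.1237 0.1245 0.1262 0.1264]
```

View pics/w6.png

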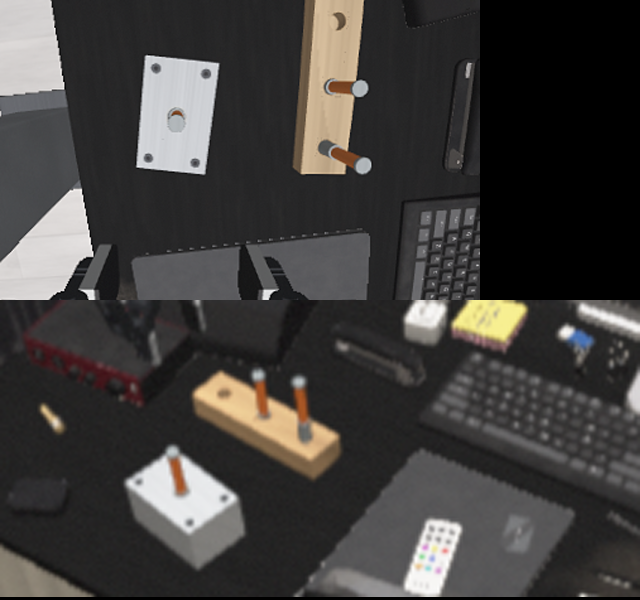

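The middle spigot stands upright in the block with no steel showing. Its cap top is at z≈0.120, which is the flush height. The short and long spigots are still in the rack, and the tin and remote look undisturbed. I'm handing in.

```bash
python3 -c "
from cell import r
print(r.hand_in(), r.current_t())"
```

```text
the job is handed in; nothing more can be done
the job is handed in; nothing more can be done
```

The job is handed in, about 40 s into the 67 s limit: the socket felt 36 mm deep, the rod is back home in its stand, and the middle spigot is at the bottom of the socket, flush with the block and released.

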